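Try out the bread box's lid stay

ROBOT

A 6-joint arm with a two-finger parallel gripper is mounted at the origin on a cart in front of the work surface, level with it; the furniture and walls round the work are solid. World frame = base frame: x ahead of the robot, y to its left, z up, the work surface at z = 0. Lengths are in m, angles in rad, forces in N, time in s.
With the tool pointing down it reaches from about 0.35 to 0.975 m from the base axis. Payload 17.4 kg.
Tool frame: the origin (TCP) lies on the centre line of the jaws, within the pads' length; the fingertips stand 17 mm ahead of it and the grasp point (between the pads) lies 2 mm behind it (manip.finger_overhang is the distance from the TCP to the fingertips, in m); z points along the fingers, x is the direction in which the jaws open and shut, and the axes are right-handed (so a half turn about z gives the same grasp; the last joint's range is limited). The gripper opens to 85 mm and grips with 20 to 120 N. Pads are 22 mm wide; open, the fingers measure 114 mm over their backs; the gripper's body (76 mm by 85 mm) begins 54 mm behind the grasp point. The pads swing forward as they close: fully open they stand 13 mm farther back than shut.
Start: joints at [-1.253, 0.116, 1.442, -0, 1.584, -0.038], TCP at [0.235, -0.633, 0.248] pointing down, gripper open.
Joint ranges: [-2.83, 2.83], [-0.83, 2.19], [0.07, 2.5], [-1.14, 4.28], [0.01, 3], [-2.97, 2.97]. Speed limits (rad/s): [1.89, 1.89, 2.22, 3.14, 3.14, 3.14].

INTERFACE

Orientations are given as a rotation vector (axis times angle).
In Python, from station import monitor, get_image, manip gives the robot as it stands. The module is installed in compiled form; this text tells all that it offers.
- The arm moves only by the tool drive_tool, never from a script. Its argument "targets" is a list that holds one entry, the list of rows, each a list of 5 numbers: the shift along the tool's x, y, z in mm, then the turn about the tool's z in rad, then the opening, from -1 (shut) to 1 (fully open). In form: [[[x, y, z, turn, hand], ...]]. A call has 1 to 20 rows; each row shifts and turns the commanded pose from where the row before left it, along the tool's axes as they then stand; what a row does not reach is not made up. A row lasts 1/10 s, in which the tool goes at most 50 mm and 8.59 degrees, less where a joint would pass 70% of its speed; a pose out of reach is approached as far as the arm can. A call is refused whole if a number of a shift passes 50 or a number of a turn 0.15, either way. A call with a gripper value outside its range is refused whole. The fingers move at their own pace and stop on an object; the grip force is fixed at half the most. Time passes only in rows, so rows that do not move let the fingers close. It gives the time, the measured TCP pose, the force and the opening at its end, in the units of the state.
- monitor.state(): the state, without advancing time (a new reading comes with each control period).
- get_image(name): name is "scene" or "top" or "wrist"; returns a dict with "frame" (384x512x3 uint8, red, green, blue), "fovy" (degrees; the focal length in pixels is half the picture's height over the tangent of half this angle, whatever the lens; pixels are square), "cx", "cy" (the principal point, pixels), "k1" (the pictures are not rectified: a ray, as slopes to the right and down, at radius r is drawn at 1 + k1 r^2 times it, then the intrinsics apply), "rvec" (rotation vector, rad) and "tvec" (3), from world to camera coordinates, as OpenCV has them; the wrist camera has in their place "T_tool_cam" (4x4, takes a point from camera to tool coordinates, whose origin is the TCP and whose axes are the tool frame's). Camera axes: x right, y down, z forward; pixel columns grow to the right and rows downward; lengths in m; the calibration is good to about 2 mm. A picture is of the moment at which its call begins: read the wrist's pose just before it. There is no depth.
- manip.hand_in(): hands the job in, once; it reports no verdict.
The state is a dict: "t": time; "joints": joint angles; "joint_vel": joint speeds; "joint_torque": joint torques, N m; "tool_pos": TCP position; "eef_rot": TCP orientation; "force": force on the tool from outside, world axes, zero at the start; "wrist_torque": the same for the moment, N m; "width": opening from 0.0 (shut) to 1.0 (fully open).
Only numpy, scipy, OpenCV 4.12 (cv2) and the standard library are available. Lean on these libraries where they do the work, as an engineer would, in place of code of your own. Each camera call takes 0.05 s, during which the arm holds its last target.

TASK

The wooden bread box has just been fitted with a folding stay, and it wants trying out. Raise the lid by its front handle until the stay at the box's side has locked straight and let go, so that the lid stands on the stay by itself; then press the stay's knee down to break it and let the lid down until it is fully closed, without slamming it. Leave the lidded crock and the small wooden recipe box beside it where they stand.

Things in the scene. Friction and masses are not known exactly. Their poses are not given: they have to be found in the camera images.
- bread_box: Wooden bread box, 160 (x) x 240 (y) mm, rim 110 mm high, fixed. Origin: centre of its underside, on the worktop; z up, front with the handle looks to its -x (towards the robot, yaw up to 0.3 rad). Lid 165 x 240 x 14 mm, 0.55 kg, soft-close, hinged on the far rim: axis along the box's y through (80, 0, 110) mm. Dark steel stay on its left (+y) side: two links of 77 mm, joined at the knee.
- lid_handle (a point): Middle of the lid's front handle: round steel bar, 12 mm thick, 100 mm long along the box's y, held 40 mm in front of the lid's edge by an arm at either end. Lid closed: at (-125, 0, 117) mm in the box's frame; moves on an arc of 205 mm about the hinge, up and away from the robot, to z = 300 mm. The bar can turn between fingers that keep pointing down.
- knee_knob (a point): Middle of the black round knob on the stay's knee: 18 mm thick, 42 mm long along y, its middle 38 mm outside the box's left side. In the box's frame at y = 158 mm: folded x = -13, z = 40 mm; locked x = -11, z = 148 mm. Pressed down from there (2 N is enough) it swings down and away from the robot, through x = 7, z = 114 and x = 10, z = 98 mm.
- lid (a joint): Lid hinge, rad: 0 closed, grows as the lid rises, 1.15 (66 degrees) when the stay is straight, which is as far as it goes. Unless the stay is locked the lid falls shut.
- stay_knee (a joint): Knee of the stay, rad: 0 folded (lid closed), 2.32 dead straight, 2.43 locked on its stop, a little past straight. A weak spring draws it straight: with the lid raised to its end (1.15; 1.13 is too little) and let go, it goes over to its stop by itself and the lid's weight keeps it there. Pressed back below 1.6, the lid sinks shut on its own, at 0.5 to 1 rad/s.
- recipe_box: Small plain wooden box, 73 x 152 mm, 75 mm high, standing to the right of the bread box: no handle bar, no stay. Origin: centre of its underside.
- crock: Round cream crock with a wooden lid, 104 mm across, 75 mm high, standing to the left of the bread box. Origin: centre of its underside.

How it is judged:
By the outcome, as a careful person would: the job done as asked, in the order asked, and still so for the second after the job is handed in, with the robot touching nothing.
It also fails if it takes over 51 s, if anything falls off the work surface, if the arm or the gripper's body presses on something with over 40 N, if the wrist force passes 120 N, or if a joint passes its speed limit or range.

## Working session

There is one attempt and no reset: what is moved stays moved. The work goes in short steps, Python scripts to look and compute and a tool call to move; the robot and the scene stay as the last step left them, time stands still between calls to the robot, and variables do not carry over. Pictures are saved under pics/ and viewed, and the job is handed in when it is done.

Besides the shell and the picture viewer there is one more tool, called after "Request:" in YAML: its name, and indented under it one key for each argument. drive_tool: Moves the arm, as the interface text tells. Its arguments: {"type":"object","properties":{"targets":{"type":"array"}},"required":["targets"]}

```bash
mkdir -p pics
python3 - <<'E'
from station import monitor,get_image,manip
import cv2,pickle
s=monitor.state();print(s)
for n in("scene","top","wrist"):
    d=get_image(n);cv2.imwrite(f"pics/{n}0.png",d["frame"][:,:,::-1]);pickle.dump(d,open(f"{n}0.pkl","wb"))
    print(n,{k:v for k,v in d.items() if k!="frame"})
E
```

```text
{'t': 0.0, 'joints': array([-1.25281014e+00,  1.16533452e-01,  1.44226245e+00,  5.61970786e-06,
        1.58397385e+00, -3.78393756e-02]), 'joint_vel': array([-0.00074685, -0.00028408,  0.00064912, -0.00067084,  0.00067349,
       -0.00147443]), 'joint_torque': array([-4.08092470e-03, -7.31985712e+01, -6.32490993e+01, -3.13575838e-04,
        6.31450501e-03,  2.68359474e-05]), 'tool_pos': array([ 0.23506477, -0.63257952,  0.24753189]), 'eef_rot': array([-2.57893242e+00,  1.79282842e+00,  1.47152627e-03]), 'force': array([-0.19343022, -0.83204018,  0.22968483]), 'wrist_torque': array([ 0.02390108, -0.00366543, -0.02175439]), 'width': 0.9992154438552671}
scene {'fovy': 45.36146044305738, 'cx': 256.7835039116144, 'cy': 189.55309942142244, 'k1': -0.1367895001104729, 'rvec': array([ 0.70695017, -2.44091359,  1.33341014]), 'tvec': array([0.48153499, 0.22870887, 1.19937897])}
top {'fovy': 56.861714606043655, 'cx': 260.5152135823677, 'cy': 193.38476103555274, 'k1': -0.09150659527123334, 'rvec': array([ 2.1352225 , -2.17857179,  0.20308134]), 'tvec': array([0.0185288 , 0.55332909, 0.891311  ])}
wrist {'fovy': 70.18885520618488, 'cx': 255.1026315153693, 'cy': 191.69356763488673, 'k1': -0.0640121647061965, 'T_tool_cam': array([[ 9.99999717e-01, -7.48664723e-04, -7.73016012e-05,
        -4.24622076e-04],
       [ 7.43262672e-04,  9.66145167e-01,  2.57997993e-01,
        -6.65380794e-02],
       [-1.18469428e-04, -2.57997978e-01,  9.66145449e-01,
        -1.24466883e-01],
       [ 0.00000000e+00,  0.00000000e+00,  0.00000000e+00,
         1.00000000e+00]])}
```

View pics/scene0.png

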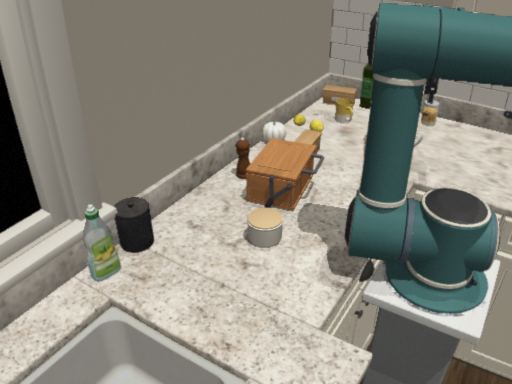

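View pics/top0.png

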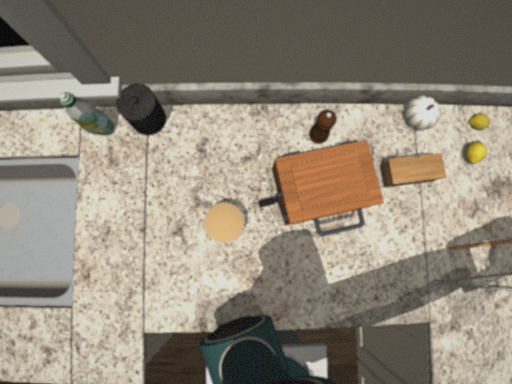

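Run:
```python
import cv2
t=cv2.imread("pics/top0.png")[125:255,190:460]
cv2.imwrite("pics/topc.png",cv2.resize(t,None,fx=2.96,fy=2.96,interpolation=cv2.INTER_CUBIC))
t=cv2.imread("pics/scene0.png")[115:255,220:345]
cv2.imwrite("pics/scenec.png",cv2.resize(t,None,fx=4,fy=4,interpolation=cv2.INTER_CUBIC))
```

```text
(no output)
```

View pics/topc.png

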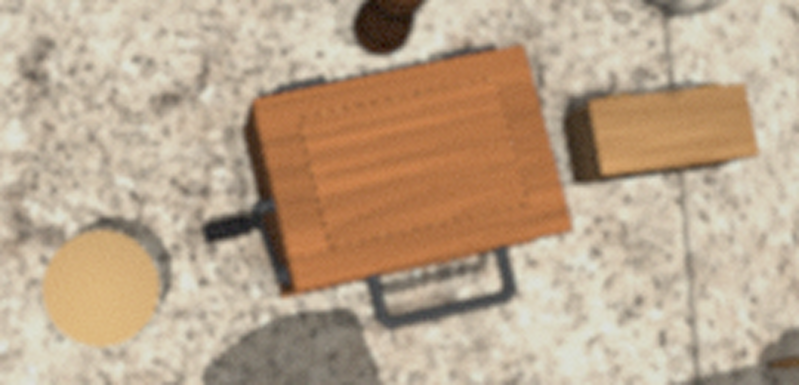

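View pics/scenec.png

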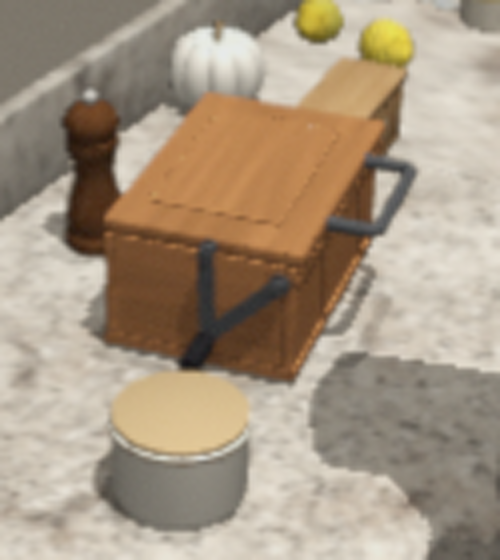

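```bash
cat > h.py <<'E'
import numpy as np,pickle,cv2
from scipy.optimize import least_squares
from scipy.spatial.transform import Rotation as R
def proj(d,P,T=None):
    P=np.atleast_2d(P)
    if 'rvec' in d: C=P@R.from_rotvec(d['rvec']).as_matrix().T+d['tvec']
    else:
        M=np.linalg.inv(T@d['T_tool_cam']); C=P@M[:3,:3].T+M[:3,3]
    s=C[:,:2]/C[:,2:]; s=s*(1+d['k1']*(s**2).sum(1,keepdims=True))
    f=d['frame'].shape[0]/2/np.tan(np.radians(d['fovy']/2))
    return s*f+[d['cx'],d['cy']]
def box(p,Q):
    c,s=np.cos(p[2]),np.sin(p[2]); Q=np.atleast_2d(Q)
    return np.c_[p[0]+c*Q[:,0]-s*Q[:,1],p[1]+s*Q[:,0]+c*Q[:,1],Q[:,2]]
E
cat > fit.py <<'E'
from h import *
t=pickle.load(open('top0.pkl','rb'));s=pickle.load(open('scene0.pkl','rb'))
Q=np.array([[80,120,124],[80,-120,124],[-85,-120,124],[-85,120,124],[-125,47,117],[-125,-47,117]])/1e3
pt=np.array([[252,102],[522,45],[571,230],[286,292],[388,322],[510,295]])/2.96+[190,125]
ps=np.array([[107,222],[207,95],[385,122],[300,255],[380,230],[411,168]])/4+[220,115]
def f(p): return np.r_[(proj(t,box(p,Q))-pt).ravel(),(proj(s,box(p,Q))-ps).ravel()]
r=least_squares(f,[.7,-.1,0.2],loss='soft_l1');print(r.x,r.fun.reshape(2,-1,2).round(1))
for n,d,k in(('t',t,pt),('s',s,ps)):
    q=least_squares(lambda p:(proj(d,box(p,Q))-k).ravel(),r.x);print(n,q.x)
p=r.x
print('handle',box(p,[-.125,0,.117]),'knob f,l',box(p,np.array([[-.013,.158,.040],[-.011,.158,.148],[.007,.158,.114],[.010,.158,.098]])),'hinge',box(p,[.08,0,.11]))
def inv(d,uv,z):
    return least_squares(lambda a:(proj(d,[a[0],a[1],z])-uv).ravel(),[.7,0]).x
print('crock',inv(t,np.array([101,288])/2.96+[190,125],.075),inv(s,np.array([180,410])/4+[220,115],.075))
print('knobproj',((proj(t,box(p,[[-.013,.137,.04],[-.013,.179,.04]]))-[190,125])*2.96),((proj(s,box(p,[[-.013,.137,.04],[-.013,.179,.04]]))-[220,115])*4))
print('recipe',[inv(t,np.array(c)/2.96+[190,125],.075) for c in((588,100),(745,86),(757,155),(600,176))])
E
python3 fit.py
```

```text
[ 0.57166804 -0.15563962  0.19207638] [[[-2.  -1.2]
  [-0.1 -0.7]
  [ 0.5  0.6]
  [ 1.7  0.7]
  [ 0.1  0.6]
  [-3.9  1.3]]

 [[-1.6 -2. ]
  [-0.5 -2. ]
  [ 0.3 -1. ]
  [ 0.7 -0.4]
  [-0.2 -1.2]
  [-0.4  0.8]]]
t [ 0.57220168 -0.15707844  0.19423262]
s [ 0.56816144 -0.15063648  0.19919325]
handle [[ 0.4489668  -0.17950181  0.117     ]] knob f,l [[ 0.52874531 -0.00302691  0.04      ]
 [ 0.53070853 -0.00264512  0.148     ]
 [ 0.54837751  0.00079104  0.114     ]
 [ 0.55132234  0.00136373  0.098     ]] hinge [[ 0.65019684 -0.14036782  0.11      ]]
crock [0.47691774 0.10138503] [0.47412439 0.10785159]
knobproj [[244.02770524 225.35926352]
 [197.90593443 235.16093251]] [[203.86484525 338.54579019]
 [185.11312413 367.17090425]]
recipe [array([ 0.6352268 , -0.33270538]), array([ 0.64750934, -0.48377426]), array([ 0.58320954, -0.48818184]), array([ 0.56610039, -0.33794253])]
```

Request:
drive_tool:
  targets:
    - [[-20,-22,-4,0,0],[-20,-22,-4,0,0],[-20,-22,-4,0,0],[-20,-22,-4,0,0],[-20,-22,-4,0,0],[-20,-22,-4,0,0],[-20,-22,-4,0,0],[-20,-22,-4,0,0],[-20,-22,-4,0,0],[-20,-22,-4,0,0],[-20,-22,-4,0,0],[-20,-22,-4,0,0],[-20,-22,-4,0,0],[-20,-22,-4,0,0],[-20,-22,-4,0,0],[-20,-22,-4,0,0],[-20,-22,-4,0,0]]

```text
t: 1.85
tool_pos: [0.4676, -0.1826, 0.3164]
eef_rot: [-2.579, 1.793, 0.0]
force: [0.6, -0.2, 0.2]
width: 0.499
```

Request:
drive_tool:
  targets:
    - [[0,0,0,-0.14,-0.3],[0,0,0,-0.14,-0.3],[0,0,0,-0.14,-0.3],[0,0,0,-0.14,-0.3],[0,0,0,-0.14,-0.3],[0,0,0,-0.14,-0.3],[0,0,0,-0.14,-0.3],[0,0,0,-0.14,-0.3],[0,0,0,-0.14,-0.3],[0,0,0,-0.14,-0.3],[0,0,0,0,-0.3],[0,0,0,0,-0.3]]

```text
t: 3.05
tool_pos: [0.4672, -0.1837, 0.3162]
eef_rot: [-3.129, -0.283, 0.0]
force: [-0.9, -0.8, 0.1]
width: 0.346
```

```bash
cat > snap.py <<'E'
import sys
from h import *
from station import monitor,get_image
s=monitor.state();T=np.eye(4);T[:3,:3]=R.from_rotvec(s['eef_rot']).as_matrix();T[:3,3]=s['tool_pos']
print(s['t'],s['tool_pos'].round(4),'xyaw',np.arctan2(T[1,0],T[0,0]).round(4),'z',T[:3,2].round(3),'F',s['force'].round(1),'w',round(s['width'],3),'q',s['joints'].round(2))
for a in sys.argv[1:]:
    n,tag=a.split(':');d=get_image(n);d['T']=T
    cv2.imwrite(f'pics/{n}{tag}.png',cv2.resize(d['frame'][:,:,::-1],None,fx=1.5,fy=1.5,interpolation=cv2.INTER_CUBIC));pickle.dump(d,open(f'{n}{tag}.pkl','wb'))
E
python3 snap.py wrist:1
```

```text
3.05 [ 0.4672 -0.1837  0.3162] xyaw 0.1807 z [-0.  0. -1.] F [-0.9 -0.8  0.1] w 0.346 q [-0.43 -0.27  1.7   0.    1.72 -0.61]
```

View pics/wrist1.png

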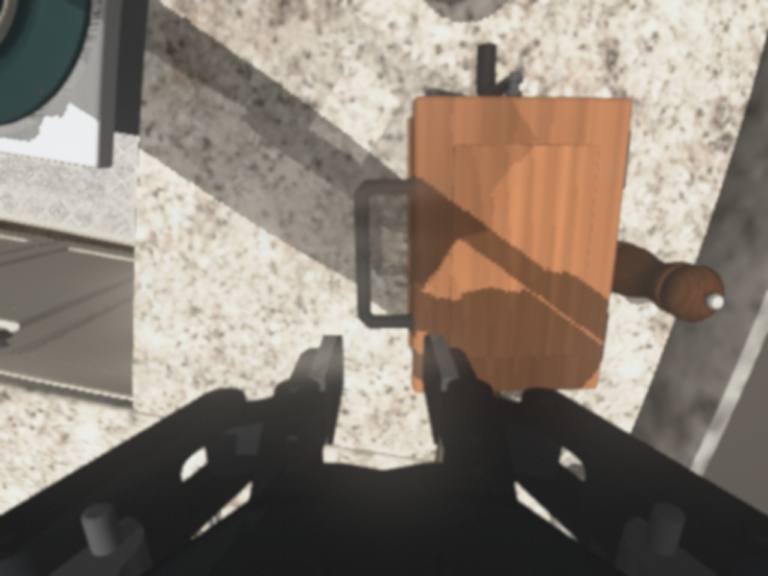

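```bash
cat > fit2.py <<'E'
from h import *
d=pickle.load(open('wrist1.pkl','rb'))
t=pickle.load(open('top0.pkl','rb'));s=pickle.load(open('scene0.pkl','rb'))
Q=np.array([[-85,120,124],[80,120,124],[80,-120,124],[-85,-120,124],[-125,50,117],[-125,-50,117]])/1e3
pw=np.array([[416,97],[632,98],[598,388],[414,391],[364,187],[371,321]])/1.5
f=lambda p:(proj(d,box(p,Q),d['T'])-pw).ravel()
r=least_squares(f,[.57,-.15,.19],loss='soft_l1');p=r.x;print(p,r.fun.reshape(-1,2).round(1))
print('handle',box(p,[-.125,0,.117]),'knob',box(p,[[-.013,.158,.04],[-.011,.17,.148]]))
print('knobpx',proj(d,box(p,[[-.013,.137,.04],[-.013,.179,.04]]),d['T'])*1.5)
E
python3 fit2.py
```

```text
[ 0.57609521 -0.15809863  0.19395773] [[-0.2 -1.2]
 [ 4.  -0.6]
 [ 2.   2.1]
 [ 0.   3. ]
 [-0.7  4.8]
 [-3.3 -2.7]]
handle [[ 0.45343907 -0.18219161  0.117     ]] knob [[ 0.53288543 -0.00556694  0.04      ]
 [ 0.532535    0.00659354  0.148     ]]
knobpx [[487.1936497   93.2157778 ]
 [488.70203784  43.86481648]]
```

Run:
```python
from h import *
d=pickle.load(open('wrist1.pkl','rb'))
c=d['frame'][110:230,220:300,::-1]
cv2.imwrite('pics/c1.png',cv2.resize(c,None,fx=5,fy=5,interpolation=cv2.INTER_CUBIC))
```

```text
(no output)
```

View pics/c1.png

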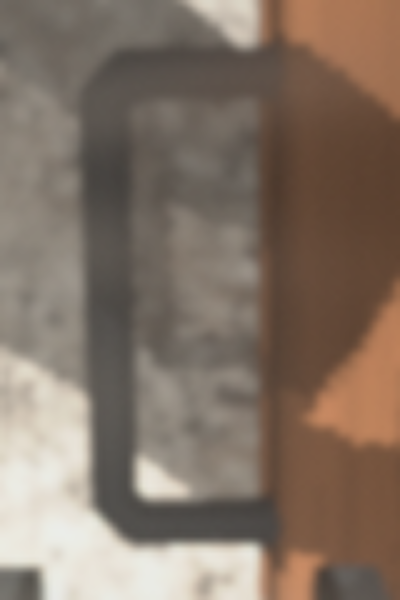

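Run:
```python
from h import *
d=pickle.load(open('wrist1.pkl','rb'))
inv=lambda uv,z:least_squares(lambda a:(proj(d,[a[0],a[1],z],d['T'])-uv).ravel(),[.5,-.2]).x
a,b=inv([241.6,125],.117),inv([243.4,214],.117);m=inv([242.5,169.5],.117);print(a,b,m,a-b)
u=a-b;print('yaw',np.arctan2(-u[0],u[1]),np.linalg.norm(u))
RT=d['T'][:3,:3];g=np.r_[m,.119]-d['T'][:3,3];print('tool shift mm to TCP z .115',RT.T@(np.r_[m,.115]-d['T'][:3,3])*1e3)
```

```text
[ 0.44253127 -0.12816515] [ 0.4628948  -0.23496082] [ 0.45232893 -0.17941486] [-0.02036353  0.10679567]
yaw 0.1884157606095976 0.10871977053655513
tool shift mm to TCP z .115 [-13.8436406   -6.90465382 201.19426886]
```

Request:
drive_tool:
  targets:
    - [[-13,-6,0,-0.01,-0.3],[0,0,20,0,-0.3],[0,0,20,0,-0.3],[0,0,20,0,-0.3],[0,0,20,0,-0.3],[0,0,20,0,-0.3],[0,0,20,0,-0.3],[0,0,20,0,-0.3],[0,0,20,0,-0.3],[0,0,0,0,-0.3],[0,0,0,0,-0.3]]

```text
t: 4.2
tool_pos: [0.4534, -0.1803, 0.1568]
eef_rot: [-3.127, -0.303, 0.0]
force: [-0.2, -0.4, 1.5]
width: 0.348
```

```bash
python3 snap.py wrist:2; python3 -c "
from h import *
d=pickle.load(open('wrist2.pkl','rb'))
print(proj(d,[[.4523,-.1794,.117]],d['T'])*1.5)
print('grasp axis',proj(d,(d['T']@np.array([0,0,.017,1]))[:3],d['T'])*1.5)"
```

```text
4.2 [ 0.4534 -0.1803  0.1568] xyaw 0.1933 z [-0.  0. -1.] F [-0.2 -0.4  1.5] w 0.348 q [-0.43 -0.26  1.95 -0.    1.46 -0.62]
[[377.53948753 334.52870448]]
grasp axis [[379.33249786 359.55658088]]
```

View pics/wrist2.png

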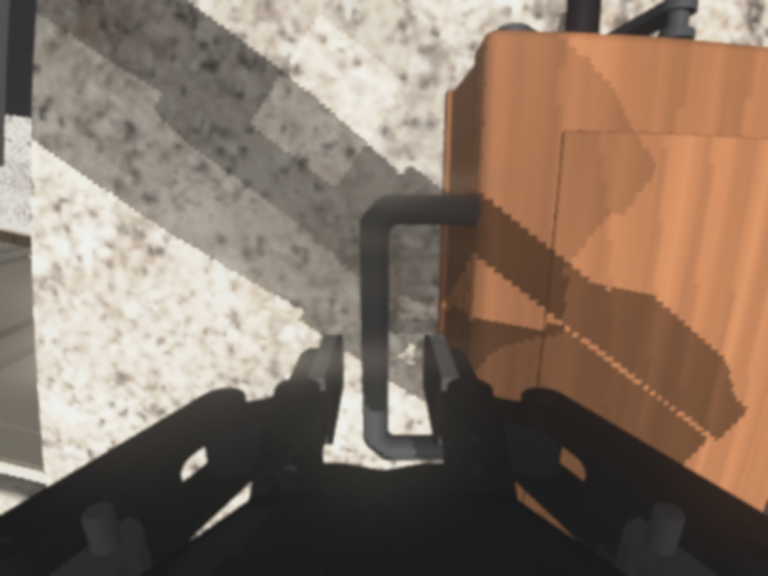

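Request:
drive_tool:
  targets:
    - [[-1,0,14,0,-0.3],[0,0,14,0,-0.3],[0,0,13,0,-0.3],[0,0,0,0,-0.3],[0,0,0,0,-1],[0,0,0,0,-1],[0,0,0,0,-1],[0,0,0,0,-1],[0,0,0,0,-1],[0,0,0,0,-1]]

```text
t: 5.25
tool_pos: [0.45, -0.1808, 0.1151]
eef_rot: [-3.126, -0.305, 0.01]
force: [-26.7, -3.6, 7.3]
width: 0.115
```

```bash
python3 snap.py wrist:3;python3 - <<'E'
import numpy as np
# arc steps in tool frame: tool x=box x; tool z=down
from station import monitor
h=np.array([0,.110]);r=.2051;a0=np.arctan2(7,205)
th=np.r_[np.linspace(0,1.15,21)]
P=np.c_[-r*np.cos(a0+th),r*np.sin(a0+th)]*1e3
print(np.diff(P,axis=0).round(1)); print(P[-1]-P[0])
E
```

```text
5.25 [ 0.45   -0.1808  0.1151] xyaw 0.1945 z [-0.007 -0.    -1.   ] F [-26.7  -3.6   7.3] w 0.115 q [-0.43 -0.24  2.   -0.    1.39 -0.63]
[[ 0.7 11.8]
 [ 1.4 11.7]
 [ 2.1 11.6]
 [ 2.7 11.5]
 [ 3.4 11.3]
 [ 4.  11.1]
 [ 4.7 10.8]
 [ 5.3 10.5]
 [ 5.9 10.2]
 [ 6.5  9.9]
 [ 7.   9.5]
 [ 7.6  9.1]
 [ 8.1  8.6]
 [ 8.5  8.1]
 [ 9.   7.6]
 [ 9.4  7.1]
 [ 9.8  6.5]
 [10.2  6. ]
 [10.5  5.4]
 [10.8  4.8]]
[127.63730109 182.95864512]
```

View pics/wrist3.png

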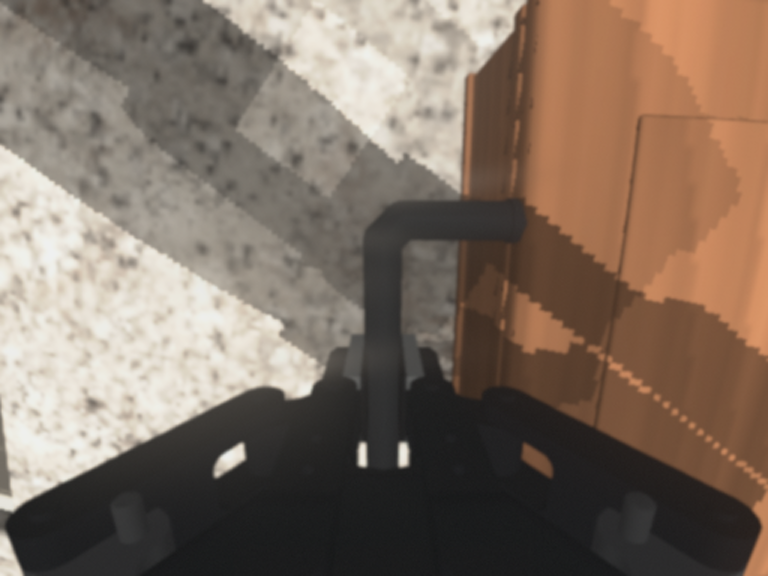

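Request:
drive_tool:
  targets:
    - [[-2.5,0,0,0,-1],[0.7,0,-11.8,0,-1],[1.4,0,-11.7,0,-1],[2.1,0,-11.6,0,-1],[2.7,0,-11.5,0,-1],[3.4,0,-11.3,0,-1],[4,0,-11.1,0,-1],[4.7,0,-10.8,0,-1],[5.3,0,-10.5,0,-1],[5.9,0,-10.2,0,-1],[0,0,0,0,-1]]

```text
t: 6.4
tool_pos: [0.4797, -0.175, 0.2185]
eef_rot: [3.126, 0.306, -0.0]
force: [-17.0, 1.7, 7.7]
width: 0.115
```

```bash
python3 snap.py scene:4
```

```text
6.4 [ 0.4797 -0.175   0.2185] xyaw 0.1952 z [-0.    -0.001 -1.   ] F [-17.    1.7   7.7] w 0.115 q [-0.4  -0.24  1.83 -0.    1.55 -0.59]
```

View pics/scene4.png

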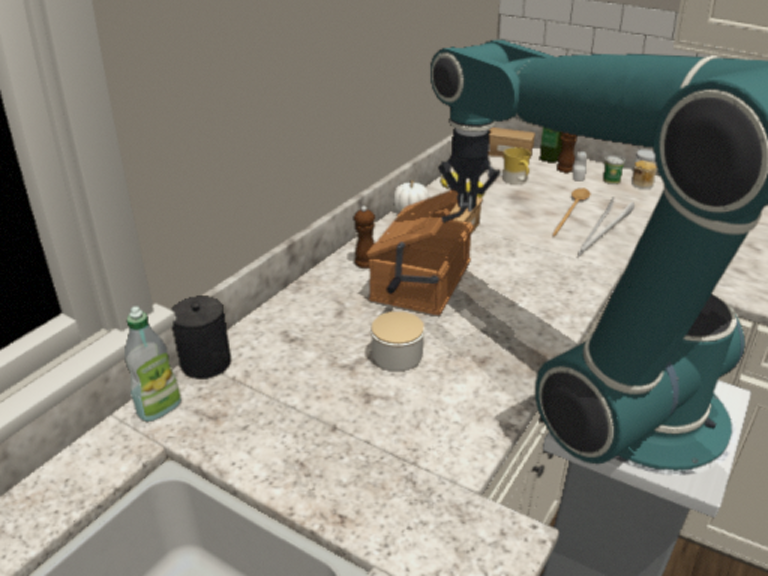

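Request:
drive_tool:
  targets:
    - [[5.5,0,-9.9,0,-1],[7,0,-9.5,0,-1],[7.6,0,-9.1,0,-1],[8.1,0,-8.6,0,-1],[8.5,0,-8.1,0,-1],[9,0,-7.6,0,-1],[9.4,0,-7.1,0,-1],[9.8,0,-6.5,0,-1],[5,0,-3,0,-1],[0,0,0,0,-1]]

```text
t: 7.45
tool_pos: [0.5484, -0.1615, 0.2897]
eef_rot: [3.125, 0.306, 0.004]
force: [-17.3, 1.4, 24.2]
width: 0.115
```

```bash
python3 snap.py
```

```text
7.45 [ 0.5484 -0.1615  0.2897] xyaw 0.195 z [ 0.002 -0.002 -1.   ] F [-17.3   1.4  24.2] w 0.115 q [-0.33 -0.12  1.61 -0.    1.65 -0.53]
```

Request:
drive_tool:
  targets:
    - [[3.5,0,-4,0,-1],[4.4,0,-2.3,0,-1],[4.4,0,-2.3,0,-1],[0,0,0,0,-1],[0,0,0,0,-1]]

```text
t: 7.95
tool_pos: [0.5604, -0.1592, 0.297]
eef_rot: [3.125, 0.306, 0.003]
force: [-9.2, 1.4, 13.7]
width: 0.118
```

```bash
python3 snap.py
```

```text
7.95 [ 0.5604 -0.1592  0.297 ] xyaw 0.195 z [ 0.002 -0.001 -1.   ] F [-9.2  1.4 13.7] w 0.118 q [-0.32 -0.1   1.58 -0.    1.66 -0.52]
```

Request:
drive_tool:
  targets:
    - [[4,0,-3,0,-1],[4.5,0,-2,0,-1],[4.6,0,-1.9,0,-1],[0,0,0,0,-1],[0,0,0,0,-1]]

```text
t: 8.45
tool_pos: [0.5735, -0.1566, 0.3036]
eef_rot: [3.125, 0.306, 0.004]
force: [-5.9, 0.1, 10.1]
width: 0.113
```

```bash
python3 snap.py scene:5;python3 - <<'E'
import cv2
t=cv2.imread("pics/scene5.png")[170:370,340:500]
cv2.imwrite("pics/s5c.png",cv2.resize(t,None,fx=3,fy=3))
E
```

```text
8.45 [ 0.5735 -0.1566  0.3036] xyaw 0.1951 z [ 0.003 -0.001 -1.   ] F [-5.9  0.1 10.1] w 0.113 q [-0.31 -0.07  1.54 -0.    1.67 -0.5 ]
```

View pics/s5c.png

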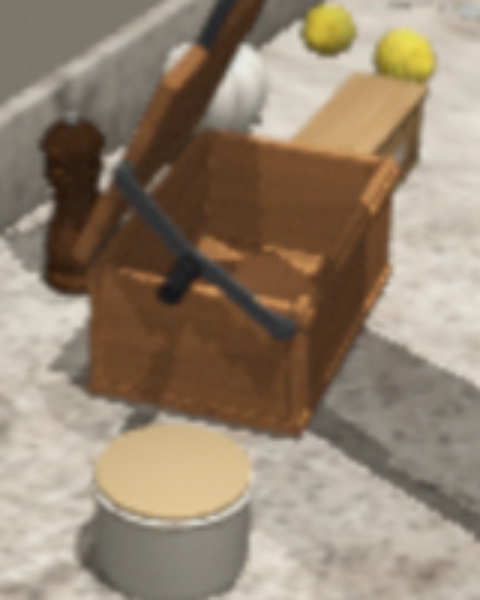

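Request:
drive_tool:
  targets:
    - [[2,0,-1.2,0,-1],[2,0,-0.8,0,-1],[0,0,0,0,-1],[0,0,0,0,-1]]

```text
t: 8.9
tool_pos: [0.5761, -0.1561, 0.3047]
eef_rot: [3.126, 0.305, -0.002]
force: [-17.3, -0.4, 7.1]
width: 0.116
```

```bash
python3 snap.py
```

```text
8.9 [ 0.5761 -0.1561  0.3047] xyaw 0.1945 z [-0.001 -0.001 -1.   ] F [-17.3  -0.4   7.1] w 0.116 q [-0.31 -0.06  1.53 -0.    1.67 -0.5 ]
```

Request:
drive_tool:
  targets:
    - [[2,0,-1,0,-1],[0,0,0,0,-1],[0,0,0,0,-1],[0,0,0,0,-1],[0,0,0,0,-1]]

```text
t: 9.4
tool_pos: [0.577, -0.1559, 0.305]
eef_rot: [3.126, 0.304, -0.008]
force: [-28.0, -2.2, 5.0]
width: 0.112
```

```bash
python3 snap.py scene:6;python3 - <<'E'
import cv2
t=cv2.imread("pics/scene6.png")[170:370,340:500]
cv2.imwrite("pics/s6c.png",cv2.resize(t,None,fx=3,fy=3))
E
```

```text
9.4 [ 0.577  -0.1559  0.305 ] xyaw 0.194 z [-0.005 -0.001 -1.   ] F [-28.   -2.2   5. ] w 0.112 q [-0.31 -0.06  1.53 -0.    1.68 -0.5 ]
```

View pics/s6c.png

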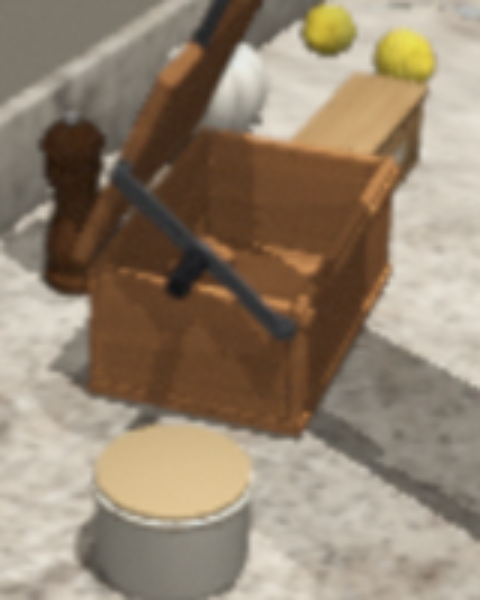

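Request:
drive_tool:
  targets:
    - [[-1.5,0,0.7,0,-1],[0,0,0,0,-1],[0,0,0,0,-1],[0,0,0,0,-1],[-1,0,0.4,0,-1],[0,0,0,0,-1],[0,0,0,0,-1],[0,0,0,0,-1],[0,0,0,0,-1]]

```text
t: 10.35
tool_pos: [0.5759, -0.1561, 0.3046]
eef_rot: [3.126, 0.305, -0.001]
force: [-13.2, -0.8, 7.1]
width: 0.109
```

```bash
python3 snap.py scene:7;python3 - <<'E'
import cv2
t=cv2.imread("pics/scene7.png")[170:370,340:500]
cv2.imwrite("pics/s7c.png",cv2.resize(t,None,fx=3,fy=3))
E
```

```text
10.35 [ 0.5759 -0.1561  0.3046] xyaw 0.1946 z [-0.001 -0.001 -1.   ] F [-13.2  -0.8   7.1] w 0.109 q [-0.31 -0.06  1.53 -0.    1.67 -0.5 ]
```

View pics/s7c.png

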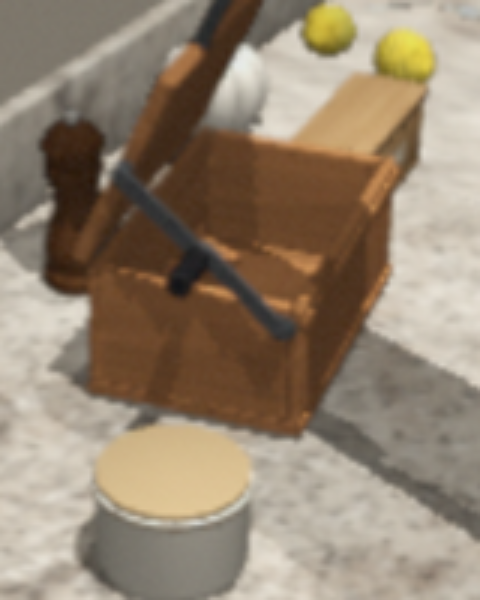

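Request:
drive_tool:
  targets:
    - [[0,0,0,0,-0.7],[0,0,0,0,-0.6],[0,0,0,0,-0.5],[0,0,0,0,-0.4],[0,0,0,0,-0.3],[0,0,0,0,-0.2],[0,0,0,0,-0.2],[0,0,0,0,-0.2],[0,0,0,0,-0.2]]

```text
t: 11.3
tool_pos: [0.5765, -0.1559, 0.3026]
eef_rot: [-3.127, -0.306, 0.0]
force: [-0.6, -0.2, -0.4]
width: 0.4
```

```bash
python3 snap.py scene:8 wrist:8;python3 - <<'E'
import cv2
t=cv2.imread("pics/scene8.png")[170:370,340:500]
cv2.imwrite("pics/s8c.png",cv2.resize(t,None,fx=3,fy=3))
E
```

```text
11.3 [ 0.5765 -0.1559  0.3026] xyaw 0.195 z [-0.  0. -1.] F [-0.6 -0.2 -0.4] w 0.4 q [-0.31 -0.06  1.54  0.    1.67 -0.5 ]
```

View pics/s8c.png

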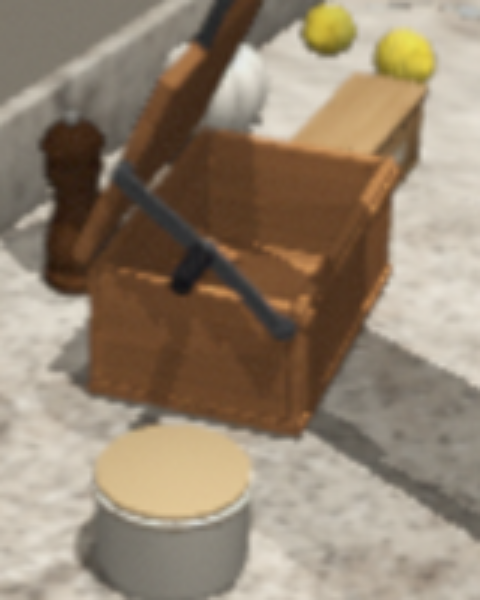

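View pics/wrist8.png

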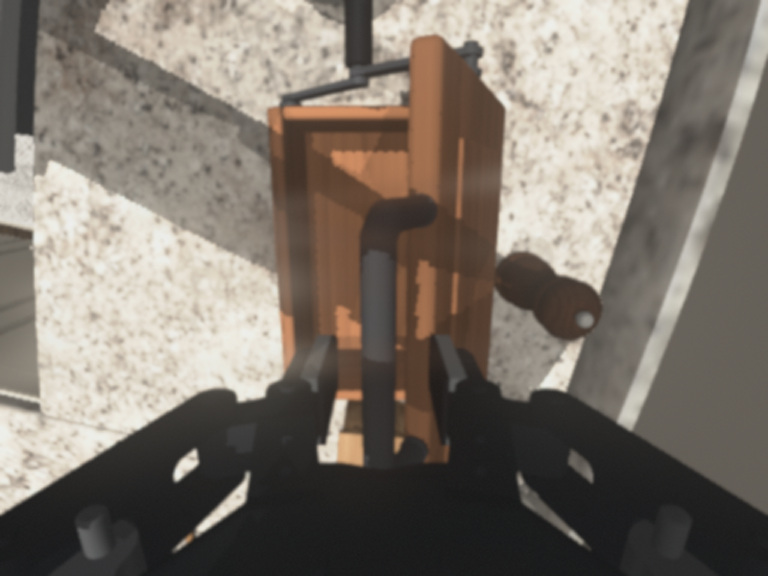

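Run:
```python
from h import *
d=pickle.load(open('wrist8.pkl','rb'))
inv=lambda uv,z:least_squares(lambda a:(proj(d,[a[0],a[1],z],d['T'])-uv).ravel(),[.5,0]).x
for v in (10,60):print(inv(np.array([357,v])/1.5,.148))
for p in([.576,-.158,.194],[.573,-.1575,.192]):
  print(box(p,[[-.011,.137,.148],[-.011,.17,.148]]), proj(d,box(p,[[-.011,.137,.148],[-.011,.17,.148]]),d['T'])*1.5)
RT=d['T'];Tt=np.r_[box([.574,-.158,.193],[-.008,.170,0])[0,:2],.34]
print(Tt,RT[:3,:3].T@(Tt-RT[:3,3])*1e3)
s=pickle.load(open('scene8.pkl','rb'))
for z in(.140,.144,.148): print((proj(s,box([.574,-.158,.193],[-.011,.158,z]))*1.5-[340,170])*3)
```

```text
[0.53001308 0.00551756]
[ 0.53529863 -0.02292651]
[[ 0.53879475 -0.02569063  0.148     ]
 [ 0.53243283  0.00669032  0.148     ]] [[361.68283332  65.74580027]
 [361.23076024   8.78105522]]
[[ 0.53605944 -0.02511648  0.148     ]
 [ 0.5297623   0.00727713  0.148     ]] [[357.55816393  63.90711695]
 [357.1244619    6.89255008]]
[0.53354185 0.00730922 0.34      ] [ -10.51832723 -168.44523651  -37.40282092]
[[186.6889114  276.21586262]]
[[186.7466408  271.01843977]]
[[186.8044608  265.80495687]]
```

Request:
drive_tool:
  targets:
    - [[0,0,-15,0,-0.2],[0,0,-20,0,-0.2],[0,0,-20,0,-0.2],[0,0,-10,0,-1],[0,0,0,0,-1],[0,0,0,0,-1],[0,0,0,0,-1],[0,0,0,0,-1]]

```text
t: 12.2
tool_pos: [0.5764, -0.1559, 0.3667]
eef_rot: [-3.126, -0.306, 0.002]
force: [-0.4, -0.4, 0.0]
width: 0.002
```

Request:
drive_tool:
  targets:
    - [[-1,-17,0,0,-1],[-1,-17,0,0,-1],[-1,-17,0,0,-1],[-1,-17,0,0,-1],[-1,-17,0,0,-1],[-1,-17,0,0,-1],[-1,-17,0,0,-1],[-1,-17,0,0,-1],[-1,-17,0,0,-1],[0,-17,0,0,-1],[0,0,20,0,-1],[0,0,20,0,-1],[0,0,20,0,-1],[0,0,20,0,-1],[0,0,20,0,-1],[0,0,20,0,-1],[0,0,20,0,-1],[0,0,15,0,-1],[0,0,0,0,-1],[0,0,0,0,-1]]

```text
t: 14.2
tool_pos: [0.5348, 0.0094, 0.2132]
eef_rot: [3.127, 0.306, 0.0]
force: [0.4, -0.0, -0.1]
width: 0.001
```

```bash
python3 snap.py scene:9 wrist:9;python3 - <<'E'
import cv2
t=cv2.imread("pics/scene9.png")[120:370,320:520]
cv2.imwrite("pics/s9c.png",cv2.resize(t,None,fx=2.4,fy=2.4))
E
```

```text
14.2 [0.5348 0.0094 0.2132] xyaw 0.1951 z [ 0. -0. -1.] F [ 0.4 -0.  -0.1] w 0.001 q [-0.03 -0.18  1.79 -0.    1.53 -0.23]
```

View pics/s9c.png

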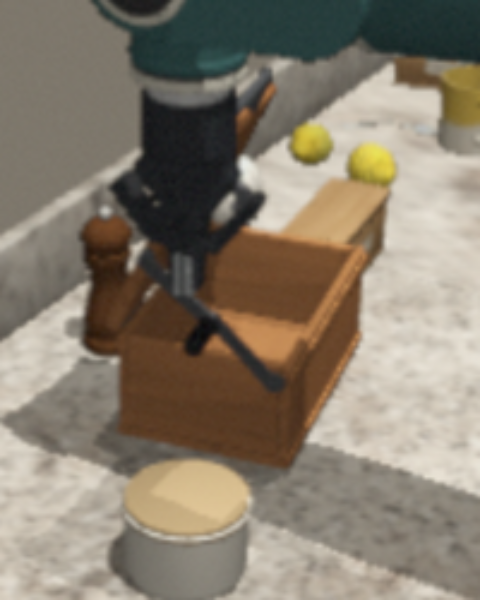

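View pics/wrist9.png

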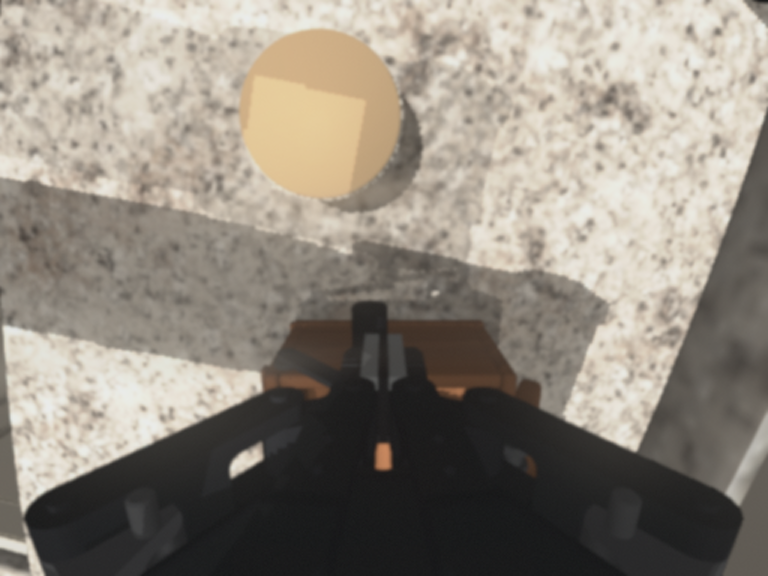

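Request:
drive_tool:
  targets:
    - [[0,0,12,0,-1],[0,0,12,0,-1],[0,0,10,0,-1],[0,0,5,0,-1],[0.5,0,5,0,-1],[2,0,6,0,-1],[3,0,6,0,-1],[3,0,6,0,-1],[2,0,6,0,-1],[1,0,6,0,-1],[1,0,6,0,-1]]

```text
t: 15.4
tool_pos: [0.5472, 0.0116, 0.1322]
eef_rot: [-3.127, -0.306, -0.0]
force: [3.2, 0.5, 4.2]
width: 0.004
```

```bash
python3 snap.py scene:10;python3 - <<'E'
import cv2
t=cv2.imread("pics/scene10.png")[120:370,320:520]
cv2.imwrite("pics/s10c.png",cv2.resize(t,None,fx=2.4,fy=2.4))
E
```

```text
15.4 [0.5472 0.0116 0.1322] xyaw 0.195 z [ 0.  0. -1.] F [3.2 0.5 4.2] w 0.004 q [-0.03 -0.11  1.86  0.    1.39 -0.22]
```

View pics/s10c.png

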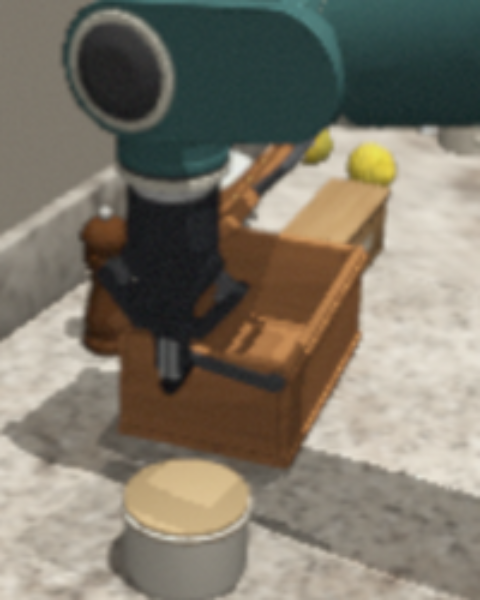

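Request:
drive_tool:
  targets:
    - [[0.5,0,6,0,-1],[0,0,6,0,-1],[0,0,6,0,-1],[0,0,6,0,-1],[0,0,6,0,-1],[0,0,0,0,-1]]

```text
t: 16.05
tool_pos: [0.5468, 0.0116, 0.1012]
eef_rot: [-3.126, -0.306, 0.003]
force: [0.8, -0.2, -1.1]
width: 0.006
```

```bash
python3 snap.py scene:11;python3 - <<'E'
import cv2
t=cv2.imread("pics/scene11.png")[120:370,320:520]
cv2.imwrite("pics/s11c.png",cv2.resize(t,None,fx=2.4,fy=2.4))
E
```

```text
16.05 [0.5468 0.0116 0.1012] xyaw 0.195 z [-0.002  0.    -1.   ] F [ 0.8 -0.2 -1.1] w 0.006 q [-0.03 -0.08  1.89 -0.    1.34 -0.22]
```

View pics/s11c.png

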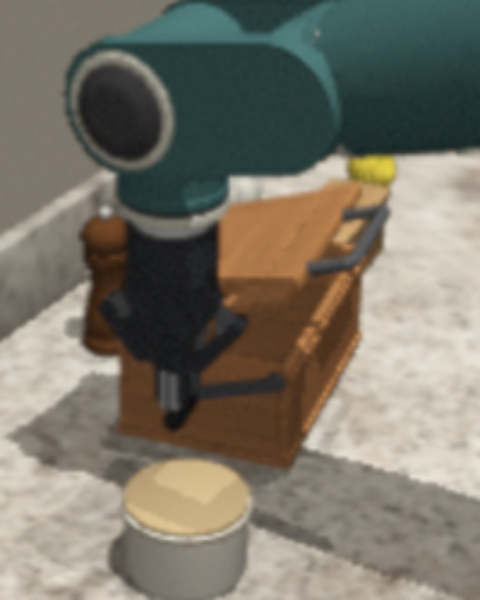

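Request:
drive_tool:
  targets:
    - [[0,0,0,0,-1],[0,-4,-20,0,-1],[0,-4,-20,0,-1],[0,-4,-20,0,-1],[0,-4,-30,0,-1],[0,0,-30,0,-1],[0,0,-30,0,-1],[0,0,0,0,-1],[0,0,0,0,-1],[0,0,0,0,-1],[0,0,0,0,-1]]

```text
t: 17.2
tool_pos: [0.5441, 0.0273, 0.2515]
eef_rot: [-3.127, -0.306, 0.003]
force: [0.0, 0.2, -0.5]
width: 0.001
```

```bash
python3 snap.py scene:12;python3 - <<'E'
import cv2
t=cv2.imread("pics/scene12.png")[120:370,320:520]
cv2.imwrite("pics/s12c.png",cv2.resize(t,None,fx=2.4,fy=2.4))
E
```

```text
17.2 [0.5441 0.0273 0.2515] xyaw 0.195 z [-0.002 -0.    -1.   ] F [ 0.   0.2 -0.5] w 0.001 q [ 0.   -0.17  1.72 -0.    1.6  -0.19]
```

View pics/s12c.png

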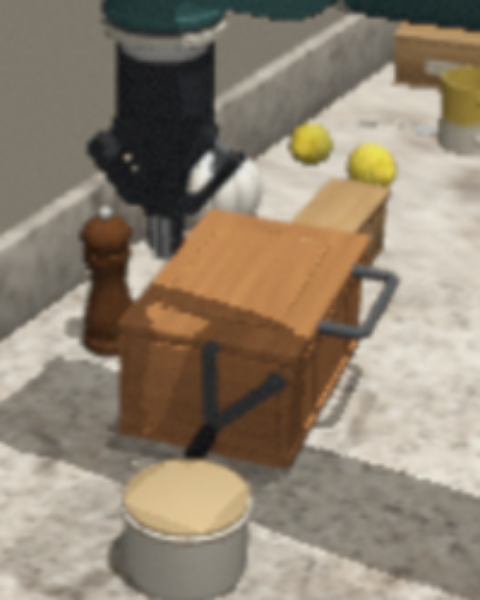

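Request:
drive_tool:
  targets:
    - [[0,0,-20,0,-1],[0,0,-20,0,-1],[0,0,0,0,-1],[0,0,0,0,-1],[0,0,0,0,-1],[0,0,0,0,-1],[0,0,0,0,-1],[0,0,0,0,-1]]

```text
t: 18.05
tool_pos: [0.5443, 0.0273, 0.2923]
eef_rot: [-3.127, -0.306, 0.001]
force: [-0.9, 0.1, 0.8]
width: 0.004
```

```bash
python3 snap.py scene:13;python3 - <<'E'
from h import *
a=pickle.load(open('scene0.pkl','rb'))['frame'];b=pickle.load(open('scene13.pkl','rb'))['frame']
o=np.hstack([x[115:255,220:345,::-1] for x in(a,b)])
cv2.imwrite("pics/cmp.png",cv2.resize(o,None,fx=3.2,fy=3.2,interpolation=cv2.INTER_CUBIC))
E
```

```text
18.05 [0.5443 0.0273 0.2923] xyaw 0.195 z [-0.  0. -1.] F [-0.9  0.1  0.8] w 0.004 q [ 0.   -0.18  1.66  0.    1.66 -0.19]
```

View pics/cmp.png

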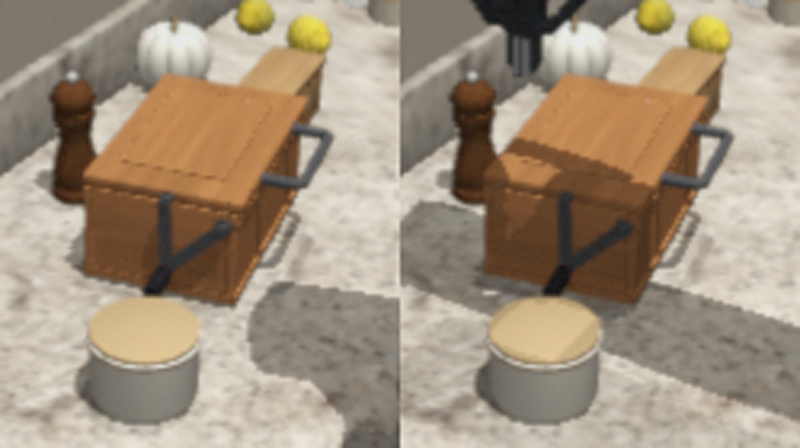

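The picture matches the starting one: the lid is closed, the knob is folded, and the crock and recipe box have not moved. The gripper hangs clear above.

```bash
python3 -c "
from station import manip
print(manip.hand_in())"
```

```text
the job is handed in; nothing more can be done
None
```

The stay was tried out as asked, and I handed the job in at about 18 s of the 51 s allowed.

- **Raising:** I gripped the lid by the handle bar and raised it to its end stop. I let go only after the stay had straightened. With the fingers open and no force on the tool, the lid stood on the stay by itself. The knee knob showed at about 146–148 mm, where 148 mm is locked.
- **Lowering:** I pressed the knob down with the closed fingertips, with about 5 N measured at the one reading taken during the press. The lid then sank shut on its own, and I withdrew the arm.

**Last checks:** The final scene picture matches the first one: lid closed, stay folded, and the crock and recipe box in the same place. The gripper was clear, with under 1.5 N read at the wrist. The highest force I read at the wrist was about 30 N.

**What disagreed:** The camera-based position of the handle was about 2–3 mm off along the box's x. It showed up as a 27 N sideways force when gripping, and I corrected for it. The lid and knee angles were judged from pictures only, since the state gives no direct reading of them.

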